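# Ease the pail off its safety hook and stand it on the cake board

### The job

Take the small steel pail off the hook of its stand and stand it upright in the middle of the square cake board, then let go. A sprung keeper closes the hook: press it up with the pail's own hanging bar until the bar clears the hook's nose, then draw the pail out to the front. Go by feel and do not force it: the hook and keeper bear only light pushing, the pail is to be set down gently, and the things standing around are to be left alone.

Things in the scene. Friction and masses are not known exactly. Their poses are not given: they have to be found in the camera images.
- pail_grip (a point): Centre of the black grip on top of the loose steel pail (0.19 to 0.35 kg): 56 mm long on the pail's y, 14 mm thick on its x, 20 mm high, free on all sides to pinch the thickness from above. It is straight above the hanging bar, a 6 mm round bar along y, by 66 mm (axis), and 192 mm above the pail's underside. Axes: z up, y along the grip.
- pail_base (a point): Centre of the pail's underside, 24 mm above the table at the start; axes as pail_grip. The pail is round, 60 mm across at the foot, 72 mm at the rim, 50 mm deep. Two 6 mm upright rods, 34 mm either side of the middle along y, rise from the rim, carry the hanging bar between them (axis 126 mm above the underside) and end in the grip.
- stand: Heavy fixed steel stand. Origin on the table straight under the resting hanging bar; z up. Its post, 174 mm high, is 68 mm from there on the +x side; the hook, a 14 mm wide J, opens to -x: the pail comes off along the stand's -x. Foot plate 150 x 110 x 10 mm. Nothing of it, open keeper included, is over 200 mm high. The pail may press on stand, hook or keeper with up to 15 N, not more.
- seat (a point): Point on the stand, 150 mm above the table: the axis of the hanging bar at rest in the grooved black seat in the hook's bowl. Axes as stand. The hook is clamped on the post anywhere in a 20 mm range that is not measured: the bar must rise 12 to 32 mm from rest (unknown, to be felt) until its underside is level with the top of the hook's nose. The hook's arm is 40 mm or more above the pail's rim.
- nose_line (a point): Point on the stand, 11 mm to -x of seat: the middle of the hook's upturned nose, straight below or above this point. The nose is 6 mm thick, so its inner face is 8 mm from the resting bar's axis (the bar meets it after 5 mm), and flat on top with slightly broken edges. Axes as stand.
- hinge_line (a point): Point on the stand, 14 mm to +x of seat: the keeper's hinge is straight above it. The keeper is a steel flap 10 mm wide lying forwards from there onto the nose, sprung shut, swinging only up, 0.52 rad to a hard stop. The bar meets it 5 mm before it is level with the nose; pressing it up takes 3 to 9 N. The stop is met 5 mm above nose level if the bar touches the nose, 2 mm above if it is over the seat.
- board: Loose square cake board, 208 x 208 mm, 9 mm thick; origin at the centre of its underside, on the table. The pail is to be stood on it.
- nozzle: White cone-shaped piping nozzle standing on its wide end, 28 mm across, 48 mm high, a bystander; origin at the centre of its underside.
- timer: White round kitchen timer, 64 mm across, 44 mm high, a bystander; origin at the centre of its underside.
- squeeze_bottle: White squeeze bottle, 58 mm across, 208 mm high, a bystander; origin at the centre of its underside.
Not all that is in view belongs to the job. Leave any orange or pink look-alike of the part that bears pail_grip alone.

How it is judged:
By the outcome, as a careful person would: the job done as asked, in the order asked, and still so for the second after the job is handed in, with the robot touching nothing.
It also fails if it takes over 72 s, if anything falls off the work surface, if the arm or the gripper's body presses on something with over 40 N, if the wrist force passes 120 N, or if a joint passes its speed limit or range.

### The arm

A 6-joint arm with a two-finger parallel gripper is mounted at the origin on a cart in front of the work surface, level with it; the furniture and walls round the work are solid. World frame = base frame: x ahead of the robot, y to its left, z up, the work surface at z = 0. Lengths are in m, angles in rad, forces in N, time in s.
With the tool pointing down it reaches from about 0.25 to 0.775 m from the base axis. Payload 4 kg.
Tool frame: the origin (TCP) lies midway between the tips of the shut fingers; the grasp point (between the pads) lies 19 mm behind it; z points along the fingers, x is the direction in which the jaws open and shut, and the axes are right-handed (so a half turn about z gives the same grasp; the last joint's range is limited). The gripper opens to 94 mm and grips with 3 to 60 N. Pads are 16 mm wide; open, the fingers measure 119 mm over their backs; the gripper's body (75 mm by 177 mm) begins 78 mm behind the grasp point.
Start: joints at [-1.377, 0.087, 1.371, -0, 1.684, -0.103], TCP at [0.161, -0.526, 0.206] pointing down, gripper open.
Joint ranges: [-3.1, 3.1], [-0.76, 2.03], [0.27, 2.55], [-1.08, 4.22], [0.17, 2.65], [-2.57, 2.57]. Speed limits (rad/s): [2.79, 2.79, 3.14, 3.14, 3.14, 3.14].

### API

Orientations are given as [roll, pitch, yaw] about the fixed x, y, z axes, in that order (R = Rz(yaw) Ry(pitch) Rx(roll)).
In Python, from bench import * gives the robot as it stands.
- The arm moves only by the tool send_rows, never from a script. Its argument "rows" is one flat list of numbers, 7 for each row, row after row: the shift along the world's x, y, z in mm, then the turn, a rotation vector about the world's x, y, z in degrees, then the opening, from 0 (shut) to 1 (fully open). A call has exactly 8 rows; each row shifts and turns the commanded pose from where the row before left it; what a row does not reach is not made up. A row lasts 1/8 s, in which the tool goes at most 62.5 mm and 10.7 degrees, less where a joint would pass 70% of its speed; a pose out of reach is approached as far as the arm can. A call is refused whole if a number of a shift passes 62.5 or a number of a turn 10.7, either way. A call with a gripper value outside its range is refused whole. The fingers move at their own pace and stop on an object; the grip force is fixed at half the most. Time passes only in rows, so rows that do not move let the fingers close, or fill a call up. It gives the time, the measured TCP pose, the force and the opening at its end, in the units of the state.
- get_obs(): the state, without advancing time (a new reading comes with each control period).
- snapshot(name): name is "scene" or "top" or "wrist"; returns a dict with "color" (400x640x3 uint8, red, green, blue), "intrinsics" (3x3 intrinsics, pixels), "rvec" (rotation vector, rad) and "tvec" (3), from world to camera coordinates, as OpenCV has them; the wrist camera has in their place "T_tool_cam" (4x4, takes a point from camera to tool coordinates, whose origin is the TCP and whose axes are the tool frame's). Camera axes: x right, y down, z forward; pixel columns grow to the right and rows downward; lengths in m; the calibration is good to about 2 mm. A picture is of the moment at which its call begins: read the wrist's pose just before it. There is no depth.
- close_job(): hands the job in, once; it reports no verdict.
The state is a dict: "time": time; "joint_positions": joint angles; "qvel": joint speeds; "joint_torque": joint torques, N m; "tool_pos": TCP position; "ee_rot": TCP orientation; "wrist_force": force on the tool from outside, world axes, zero at the start; "wrist_torque": the same for the moment, N m; "width": finger opening in m.
Only numpy, scipy, OpenCV 4.12 (cv2) and the standard library are available. Lean on these libraries where they do the work, as an engineer would, in place of code of your own. Each camera call takes 0.05 s, during which the arm holds its last target.

## Working session

There is one attempt and no reset: what is moved stays moved. The work goes in short steps, Python scripts to look and compute and a tool call to move; the robot and the scene stay as the last step left them, time stands still between calls to the robot, and variables do not carry over. Pictures are saved under pics/ and viewed, and the job is handed in when it is done.

Besides the shell and the picture viewer there is one more tool, called as name(argument=value, ...) on one line, values as JSON. send_rows: Moves the arm, as the interface text tells. Its arguments: {"type":"object","properties":{"rows":{"type":"array","items":{"type":"number"}}},"required":["rows"]}

```bash
mkdir -p pics; ls
python3 - <<'E'
from bench import *
import cv2
print(get_obs())
for n in ("scene","top","wrist"):
    s=snapshot(n); cv2.imwrite(f"pics/{n}0.png",s["color"][:,:,::-1])
    print(n,s["intrinsics"].tolist(),{k:v for k,v in s.items() if k not in("color","intrinsics")})
E
```

```text
pics
{'time': 0.0, 'joint_positions': array([-1.37710480e+00,  8.79614595e-02,  1.37225323e+00, -1.33555755e-05,
        1.68361061e+00, -1.03131901e-01]), 'qvel': array([-6.68811121e-04,  1.15533798e-03, -4.42774452e-05, -5.41952982e-04,
        1.38631514e-04, -4.07984361e-04]), 'joint_torque': array([-9.51444999e-04, -3.40186107e+01, -3.02428508e+01,  7.16836704e-02,
        3.28646181e-02, -1.56704932e-04]), 'tool_pos': array([ 0.16073289, -0.52540773,  0.20430119]), 'ee_rot': array([-3.14137601e+00,  2.22214587e-03, -1.27397415e+00]), 'wrist_force': array([-0.17533714,  0.04453191, -0.21851981]), 'wrist_torque': array([0.00528795, 0.00998668, 0.06249072]), 'width': 0.09405454888418957}
scene [[504.6816104751426, 0.0, 321.63654230748693], [0.0, 504.6816104751426, 197.2393073889107], [0.0, 0.0, 1.0]] {'rvec': array([ 1.28092687, -2.33849056,  0.83996969]), 'tvec': array([0.32976612, 0.45058872, 1.24152413])}
top [[361.0619894638532, 0.0, 317.3904960991192], [0.0, 361.0619894638532, 197.76433347902207], [0.0, 0.0, 1.0]] {'rvec': array([ 2.20183951, -2.14537891,  0.06727542]), 'tvec': array([-7.34626784e-04,  6.01918865e-01,  1.30774704e+00])}
wrist [[329.40128108173667, 0.0, 317.2084973796839], [0.0, 329.40128108173667, 197.81529530734332], [0.0, 0.0, 1.0]] {'T_tool_cam': array([[ 9.99999348e-01,  1.12219664e-03,  2.13326798e-04,
         1.62710850e-04],
       [-1.14104999e-03,  9.72626688e-01,  2.32370445e-01,
        -6.64784692e-02],
       [ 5.32779965e-05, -2.32370537e-01,  9.72627334e-01,
        -1.78577686e-01],
       [ 0.00000000e+00,  0.00000000e+00,  0.00000000e+00,
         1.00000000e+00]])}
```

View pics/scene0.png

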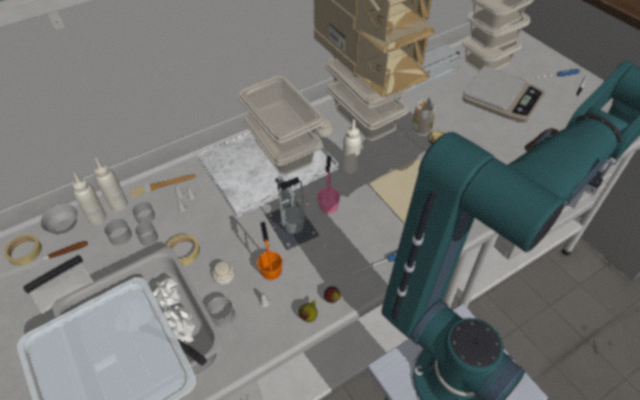

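View pics/top0.png

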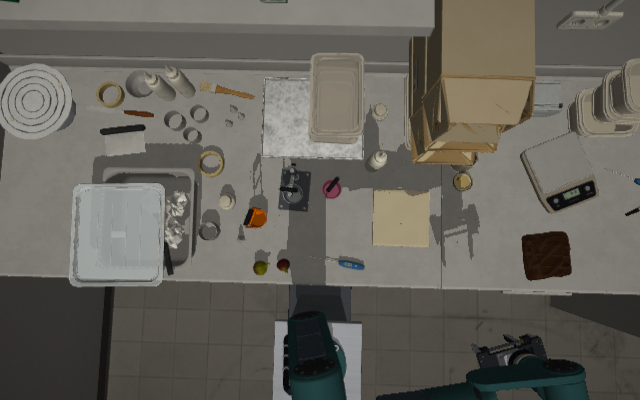

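View pics/wrist0.png

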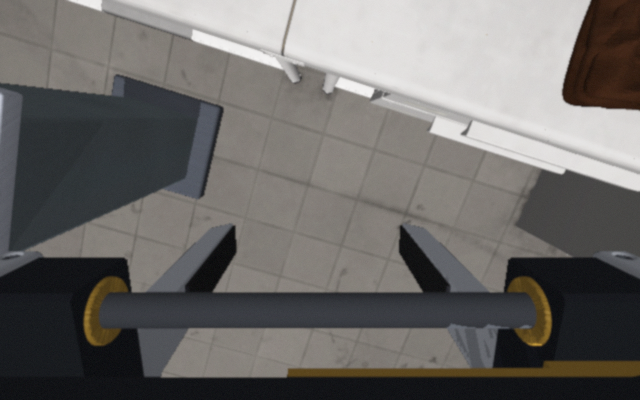

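The top view shows the stand with the steel pail near (293,188), the orange pail at (256,217), the pink one at (332,187) and the board at (400,218). I'll crop these close up.

```bash
cat > h.py <<'E'
from bench import *
import cv2, numpy as np
from scipy.spatial.transform import Rotation as Rn
def cam(n,s,obs=None):
    K=s["intrinsics"]
    if n=="wrist":
        T=np.eye(4);T[:3,:3]=Rn.from_euler('xyz',obs["ee_rot"]).as_matrix();T[:3,3]=obs["tool_pos"]
        W=T@s["T_tool_cam"]; return K,W[:3,:3].T,-W[:3,:3].T@W[:3,3]
    return K,cv2.Rodrigues(s["rvec"])[0],s["tvec"]
def ray(c,uv):
    K,R,t=c; d=R.T@np.linalg.inv(K)@np.array([uv[0],uv[1],1.]); o=-R.T@t; return o,d/np.linalg.norm(d)
def onz(c,uv,z):
    o,d=ray(c,uv); return o+d*(z-o[2])/d[2]
def proj(c,p):
    K,R,t=c; q=K@(R@np.asarray(p,float)+t); return q[:2]/q[2]
def two(c1,u1,c2,u2):
    o1,d1=ray(c1,u1);o2,d2=ray(c2,u2)
    A=np.stack([d1,-d2],1);s=np.linalg.lstsq(A,o2-o1,rcond=None)[0]
    a,b=o1+s[0]*d1,o2+s[1]*d2; return (a+b)/2,np.linalg.norm(a-b)
E
python3 - <<'E'
from h import *
a=cv2.imread("pics/top0.png");b=cv2.imread("pics/scene0.png")
cv2.imwrite("pics/topc.png",cv2.resize(a[145:285,225:445],None,fx=3.6,fy=3.6,interpolation=cv2.INTER_CUBIC))
cv2.imwrite("pics/scc.png",cv2.resize(b[120:290,220:380],None,fx=3.5,fy=3.5,interpolation=cv2.INTER_CUBIC)[:600])
s=snapshot("top");c=cam("top",s)
for uv in [(293,190),(373,190),(430,190),(373,246),(430,247)]: print(uv,onz(c,uv,0.009))
E
```

```text
(293, 190) [0.62965776 0.10707094 0.009     ]
(373, 190) [ 0.63713074 -0.19119474  0.009     ]
(430, 190) [ 0.64242459 -0.40248571  0.009     ]
(373, 246) [ 0.43005265 -0.19420836  0.009     ]
(430, 247) [ 0.43212786 -0.40296876  0.009     ]
```

View pics/topc.png

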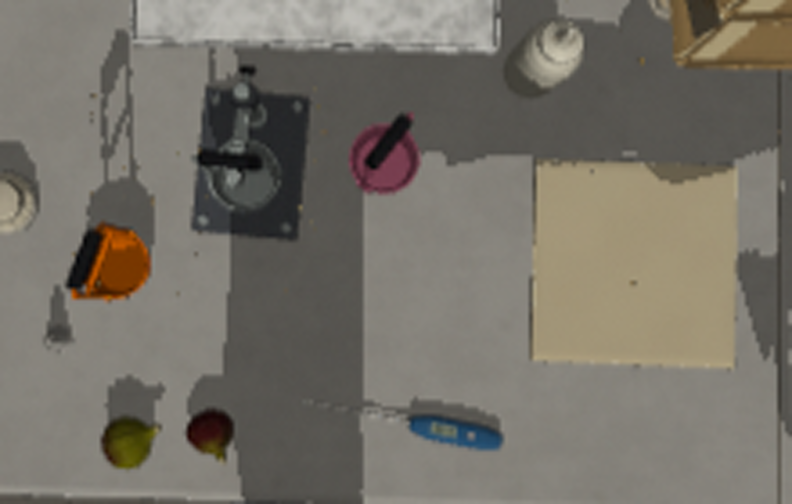

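View pics/scc.png

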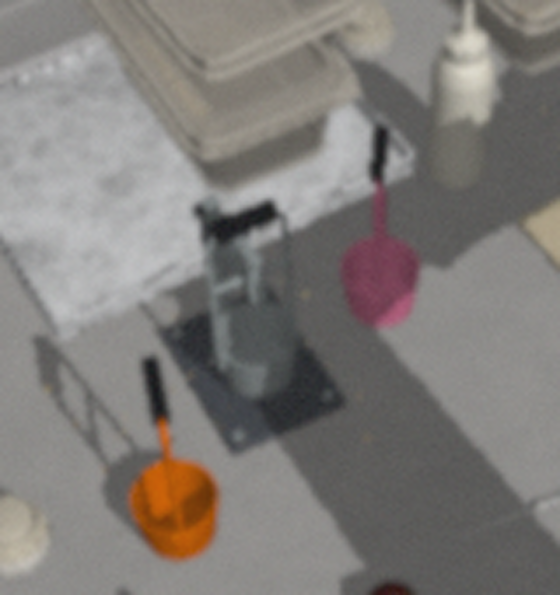

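Candidates for the pail:
- Steel pail on the stand: grip at top (289,189), scene (289,182).
- Orange pail: grip at (249,217). This is a look-alike.
- Pink pail: grip at (333,184). This is a look-alike.

The steel one hanging on the hook is mine, and the crop confirms it. Next I'll measure the foot plate, grip and board.

Run:
```python
from h import *
s=snapshot("top");c=cam("top",s);im=s["color"].astype(int);s2=snapshot("scene");c2=cam("scene",s2)
f=lambda x,y:(x/3.6+225-.36,y/3.6+145-.36)
cs=[onz(c,f(*p),0.01) for p in [(207,87),(310,97),(297,239),(192,228)]]
for p in cs: print(p.round(4))
print("edges",[np.linalg.norm(cs[i]-cs[(i+1)%4]).round(4) for i in range(4)])
fx=(cs[0]+cs[1]-cs[2]-cs[3])[:2]; print("plate ctr",np.mean(cs,0),"yaw of +x",np.degrees(np.arctan2(fx[1],fx[0])))
e=(cs[0]+cs[3]-cs[1]-cs[2])[:2]; print("y yaw",np.degrees(np.arctan2(e[1],e[0])))
# grip mask
m=(im.max(2)<40).astype(np.uint8); m[:, :275]=0;m[:,305:]=0;m[:180]=0;m[:197]*=1;m[197:]=0
n,l,st,ce=cv2.connectedComponentsWithStats(m)
for i in range(1,n): print(st[i],ce[i])
i=1+np.argmax(st[1:,4]); pts=np.argwhere(l==i)[:,::-1].astype(np.float32); r=cv2.minAreaRect(pts);print(r)
P=onz(c,ce[i],0.226);print("grip top",P, "proj in scene",proj(c2,P))
```

```text
[0.7084 0.1503 0.01  ]
[0.7005 0.0426 0.01  ]
[0.5524 0.0519 0.01  ]
[0.561  0.1608 0.01  ]
edges [np.float64(0.108), np.float64(0.1484), np.float64(0.1093), np.float64(0.1479)]
plate ctr [0.63058336 0.10142163 0.01      ] yaw of +x -3.8274250472328246
y yaw 85.65420675763919
[294 181   1   2   2] [294.  181.5]
[300 181   1   1   1] [300. 181.]
[293 185   1   1   1] [293. 185.]
[299 185   1   1   1] [299. 185.]
[280 186  18   7  73] [288.79452055 189.09589041]
((288.5264587402344, 189.15586853027344), (17.180015563964844, 5.29205846786499), 4.39870548248291)
grip top [0.61091191 0.1017437  0.226     ] proj in scene [290.0597036  180.86386941]
```

send_rows(rows=[28,39,14,0,0,4.3,0.5,28,39,14,0,0,4.3,0.5,28,39,14,0,0,4.3,0.5,28,39,14,0,0,4.3,0.5,28,39,14,0,0,4.3,0.5,28,39,14,0,0,4.3,0.5,28,39,14,0,0,4.3,0.5,28,39,14,0,0,4.3,0.5])

```text
time: 1.3
tool_pos: [0.3855, -0.2126, 0.3181]
ee_rot: [3.142, -0.001, -0.671]
wrist_force: [0.5, 0.7, 0.1]
width: 0.047
```

send_rows(rows=[32,45,4,0,0,5,0.5,32,45,4,0,0,5,0.5,32,45,4,0,0,5,0.5,32,45,4,0,0,5,0.5,32,45,4,0,0,5,0.5,32,45,4,0,0,5,0.5,32,44,4,0,0,4.6,0.5,0,0,0,0,0,0,0.5])

```text
time: 2.3
tool_pos: [0.6102, 0.103, 0.3428]
ee_rot: [3.142, 0.004, -0.065]
wrist_force: [-0.1, -1.1, -0.5]
width: 0.0467
```

Run:
```python
from h import *
o=get_obs();print(o)
s=snapshot("wrist");c=cam("wrist",s,o);cv2.imwrite("pics/w1.png",s["color"][:,:,::-1])
print(proj(c,[.611,.102,.226]))
```

```text
{'time': 2.3, 'joint_positions': array([7.53648080e-02, 2.68560885e-01, 8.90199508e-01, 5.41859247e-04,
       1.98637627e+00, 1.40684272e-01]), 'qvel': array([-0.0520585 , -0.06147199,  0.04089394, -0.03300671,  0.02142535,
        0.00225648]), 'joint_torque': array([ 1.34634275e+00, -4.15093374e+01, -3.08015478e+01,  3.23415566e-01,
       -8.98265094e-02, -1.27320524e-02]), 'tool_pos': array([0.61017138, 0.10300815, 0.34275788]), 'ee_rot': array([ 3.14158732,  0.00357856, -0.06510159]), 'wrist_force': array([-0.12689091, -1.11952912, -0.5043047 ]), 'wrist_torque': array([-0.03861043, -0.08364518,  0.02985657]), 'width': 0.04666700885665831}
[319.01886201 194.7203785 ]
```

View pics/w1.png

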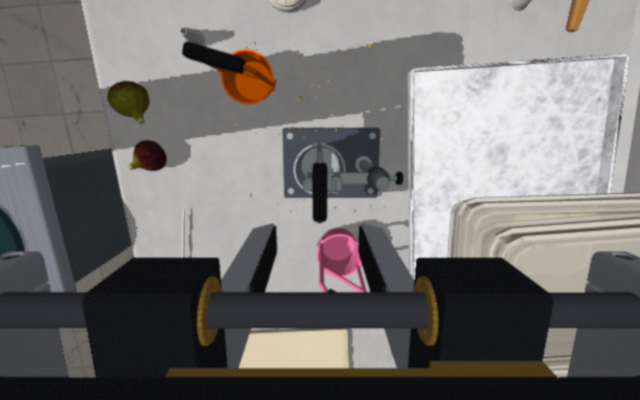

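The wrist view shows the black grip at about (320,192), right where it was predicted, with the hook and keeper to the right and the post knob at (398,178). I'll refine the position and yaw from this view.

Run:
```python
from h import *
o=get_obs();print(o["tool_pos"],o["ee_rot"])
s=snapshot("wrist");c=cam("wrist",s,o);im=s["color"]
m=(im.max(2)<45).astype(np.uint8); k=np.zeros_like(m);k[155:225,300:340]=1;m*=k
n,l,st,ce=cv2.connectedComponentsWithStats(m);i=1+np.argmax(st[1:,4]);print(st[i],ce[i])
pts=np.argwhere(l==i)[:,::-1].astype(np.float32);r=cv2.minAreaRect(pts);print(r)
x,y,w,h,_=st[i]
for row in range(y,y+h,5):
    a=np.where(l[row]==i)[0];print(row,a.min(),a.max())
a=onz(c,(ce[i][0],y),.226);b=onz(c,(ce[i][0],y+h),.226);print(a,b)
vx,vy,x0,y0=cv2.fitLine(pts,cv2.DIST_L2,0,.01,.01).ravel()
p=onz(c,(x0-25*vx,y0-25*vy),.226);q=onz(c,(x0+25*vx,y0+25*vy),.226);d=(p-q)*np.sign(p[1]-q[1]);print("grip yaw",np.degrees(np.arctan2(d[1],d[0]))-90,onz(c,(x0,y0),.226))
g=[onz(c,u,.01) for u in [(283,128),(380,128),(381,198),(285,198)]]
print(g)
cv2.imwrite("pics/w1c.png",cv2.resize(im[120:230,260:420,::-1],None,fx=5,fy=5,interpolation=cv2.INTER_CUBIC))
```

```text
[0.60931051 0.10123296 0.34374399] [ 3.14082176e+00  2.76933909e-03 -6.78448601e-02]
[313 161  15  59 784] [320.17602041 188.72066327]
((320.0, 190.0), (58.0, 14.0), 90.0)
161 315 325
166 314 327
171 313 327
176 313 327
181 314 327
186 314 327
191 314 327
196 314 326
201 314 326
206 314 326
211 314 326
216 315 325
[0.61329024 0.13092833 0.226     ] [0.60970422 0.07549748 0.226     ]
grip yaw -3.857746021651522 [0.61164348 0.10547357 0.226     ]
[array([0.5596379 , 0.15793803, 0.01      ]), array([0.70690072, 0.14811103, 0.01      ]), array([0.70604902, 0.03841752, 0.01      ]), array([0.55287822, 0.04854977, 0.01      ])]
```

View pics/w1c.png

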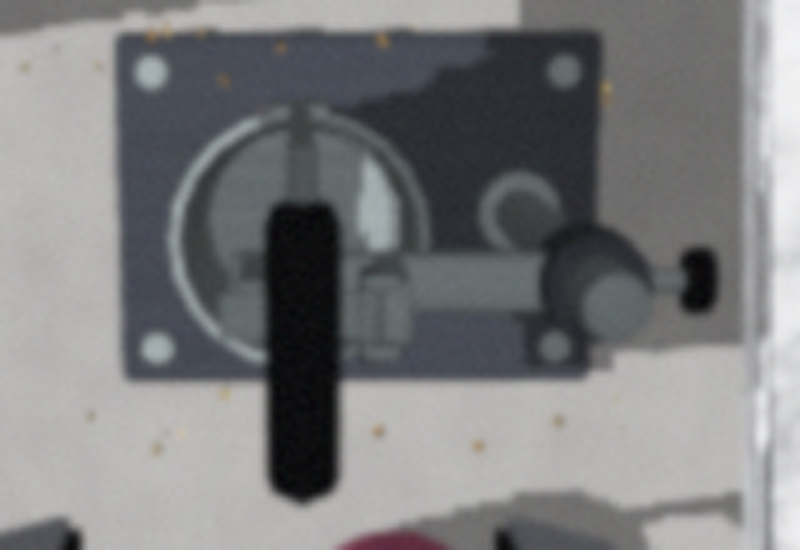

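send_rows(rows=[2,2,-20,0,0,0,0.5,0,0,-20,0,0,0,0.5,0,0,-20,0,0,0,0.5,0,0,-20,0,0,0,0.5,0,0,-20,0,0,0,0.5,0,0,-20,0,0,0,0.5,0,0,-15,0,0,0,0.5,0,0,-7,0,0,0,0.5])

```text
time: 3.4
tool_pos: [0.6102, 0.1011, 0.2031]
ee_rot: [3.141, 0.0, -0.071]
wrist_force: [-0.5, 0.6, -0.1]
width: 0.0468
```

Run:
```python
from h import *
o=get_obs();print(o["tool_pos"],o["ee_rot"],o["wrist_force"])
s=snapshot("wrist");cv2.imwrite("pics/w2.png",s["color"][:,:,::-1])
c=cam("wrist",s,o);print(proj(c,[.6115,.1032,.226]))
s=snapshot("scene");cv2.imwrite("pics/s2.png",cv2.resize(s["color"][120:270,210:390,::-1],None,fx=4,fy=4,interpolation=cv2.INTER_CUBIC))
```

```text
[0.61023124 0.10105667 0.20306514] [ 3.14133733e+00  4.63721345e-04 -7.11918804e-02] [-0.4917337   0.56288602 -0.0624915 ]
[320.11924978 250.33732126]
```

View pics/w2.png

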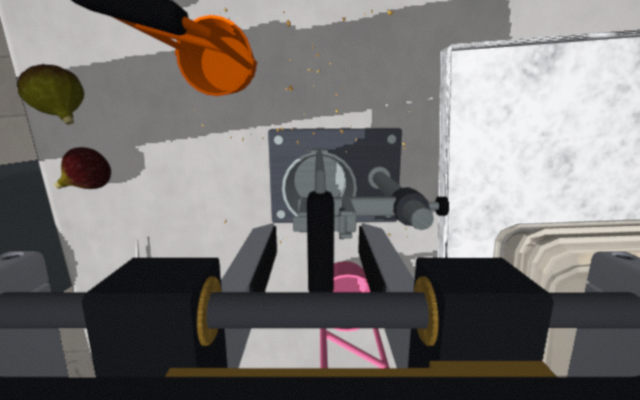

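View pics/s2.png

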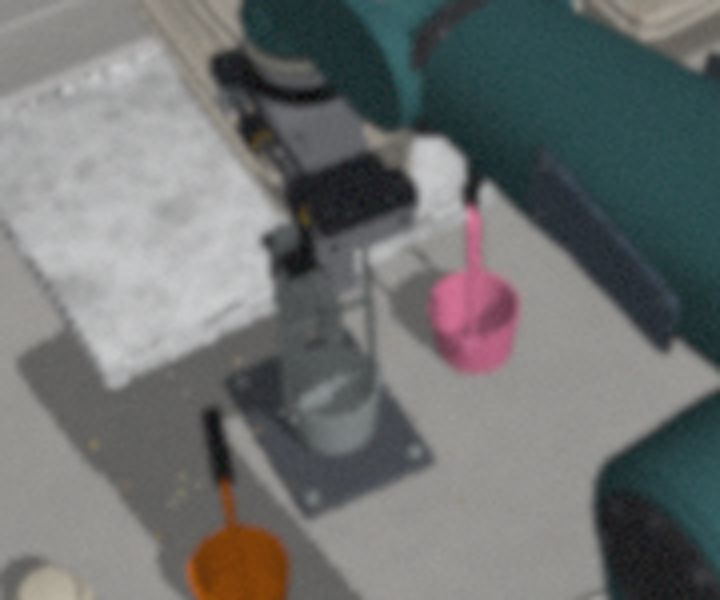

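send_rows(rows=[1,2,-3,0,0,0,0.5,0,0,0,0,0,0,0.3,0,0,0,0,0,0,0.2,0,0,0,0,0,0,0.1,0,0,0,0,0,0,0,0,0,0,0,0,0,0,0,0,0,0,0,0,0,0,0,0,0,0,0,0])

```text
time: 4.5
tool_pos: [0.6119, 0.1041, 0.2006]
ee_rot: [-3.141, -0.0, -0.07]
wrist_force: [0.2, -0.2, 0.9]
width: 0.0137
```

```bash
cat > st.py <<'E'
from h import *
o=get_obs()
for k in("time","tool_pos","ee_rot","wrist_force","wrist_torque","width"): print(k,np.round(o[k],4))
E
python3 st.py
```

```text
time 4.5
tool_pos [0.6119 0.1041 0.2006]
ee_rot [-3.1415e+00 -3.0000e-04 -6.9700e-02]
wrist_force [ 0.2236 -0.1582  0.862 ]
wrist_torque [ 0.0106 -0.1017 -0.025 ]
width 0.0137
```

send_rows(rows=[0,0,1,0,0,0,0,0,0,1,0,0,0,0,0,0,1,0,0,0,0,0,0,1,0,0,0,0,0,0,1,0,0,0,0,0,0,0,0,0,0,0,0,0,0,0,0,0,0,0,0,0,0,0,0,0])

```text
time: 5.5
tool_pos: [0.6118, 0.104, 0.2055]
ee_rot: [3.142, -0.0, -0.07]
wrist_force: [-0.2, -0.9, -2.7]
width: 0.0139
```

```bash
python3 st.py
```

```text
time 5.5
tool_pos [0.6118 0.104  0.2055]
ee_rot [ 3.1416 -0.     -0.0697]
wrist_force [-0.2213 -0.9335 -2.6982]
wrist_torque [-0.0335 -0.0382 -0.015 ]
width 0.0139
```

send_rows(rows=[-1,0,0,0,0,0,0,-1,0,0,0,0,0,0,-1,0.2,0,0,0,0,0,0,0,0,0,0,0,0,0,0,0,0,0,0,0,0,0,1,0,0,0,0,0,0,0,0,0,0,0,0,0,0,0,0,0,0])

```text
time: 6.5
tool_pos: [0.6089, 0.1042, 0.2066]
ee_rot: [-3.142, -0.0, -0.07]
wrist_force: [-0.4, 0.4, -2.8]
width: 0.0138
```

send_rows(rows=[0,0,0.5,0,0,0,0,0,0,0.5,0,0,0,0,0,0,0,0,0,0,0,0,0,0,0,0,0,0,0,0,0,0,0,0,0,0,0,0,0,0,0,0,0,0,0,0,0,0,0,0,0,0,0,0,0,0])

```text
time: 7.5
tool_pos: [0.6089, 0.1042, 0.2075]
ee_rot: [-3.142, -0.0, -0.07]
wrist_force: [0.0, -0.4, -3.3]
width: 0.0139
```

send_rows(rows=[0,0,1,0,0,0,0,0,0,0.5,0,0,0,0,0,0,0,0,0,0,0,0,0,0,0,0,0,0,0,0,0,0,0,0,0,0,0,0,0,0,0,0,0,0,0,0,0,0,0,0,0,0,0,0,0,0])

```text
time: 8.5
tool_pos: [0.6089, 0.1042, 0.209]
ee_rot: [-3.142, -0.0, -0.07]
wrist_force: [-0.0, -0.4, -2.4]
width: 0.0142
```

send_rows(rows=[0,0,1,0,0,0,0,0,0,0.5,0,0,0,0,0,0,0,0,0,0,0,0,0,0,0,0,0,0,0,0,0,0,0,0,0,0,0,0,0,0,0,0,0,0,0,0,0,0,0,0,0,0,0,0,0,0])

```text
time: 9.5
tool_pos: [0.6089, 0.1042, 0.2105]
ee_rot: [3.142, -0.0, -0.07]
wrist_force: [1.2, -0.2, -2.0]
width: 0.014
```

send_rows(rows=[0,0,1,0,0,0,0,0,0,0.5,0,0,0,0,0,0,0,0,0,0,0,0,0,0,0,0,0,0,0,0,0,0,0,0,0,0,0,0,0,0,0,0,0,0,0,0,0,0,0,0,0,0,0,0,0,0])

```text
time: 10.5
tool_pos: [0.6088, 0.1042, 0.212]
ee_rot: [3.142, -0.0, -0.07]
wrist_force: [0.3, 0.3, -3.3]
width: 0.0138
```

send_rows(rows=[0,0,1,0,0,0,0,0,0,0.5,0,0,0,0,0,0,0,0,0,0,0,0,0,0,0,0,0,0,0,0,0,0,0,0,0,0,0,0,0,0,0,0,0,0,0,0,0,0,0,0,0,0,0,0,0,0])

```text
time: 11.5
tool_pos: [0.6089, 0.1042, 0.2135]
ee_rot: [3.142, -0.0, -0.07]
wrist_force: [-0.3, 0.1, -2.5]
width: 0.0142
```

send_rows(rows=[0,0,1,0,0,0,0,0,0,0.5,0,0,0,0,0,0,0,0,0,0,0,0,0,0,0,0,0,0,0,0,0,0,0,0,0,0,0,0,0,0,0,0,0,0,0,0,0,0,0,0,0,0,0,0,0,0])

```text
time: 12.5
tool_pos: [0.6088, 0.1042, 0.215]
ee_rot: [3.142, -0.0, -0.07]
wrist_force: [-0.1, -0.4, -2.6]
width: 0.0136
```

send_rows(rows=[0,0,1,0,0,0,0,0,0,0.5,0,0,0,0,0,0,0,0,0,0,0,0,0,0,0,0,0,0,0,0,0,0,0,0,0,0,0,0,0,0,0,0,0,0,0,0,0,0,0,0,0,0,0,0,0,0])

```text
time: 13.5
tool_pos: [0.6088, 0.1042, 0.2165]
ee_rot: [3.142, -0.0, -0.07]
wrist_force: [-0.4, 0.1, -2.4]
width: 0.0141
```

send_rows(rows=[0,0,1,0,0,0,0,0,0,0.5,0,0,0,0,0,0,0,0,0,0,0,0,0,0,0,0,0,0,0,0,0,0,0,0,0,0,0,0,0,0,0,0,0,0,0,0,0,0,0,0,0,0,0,0,0,0])

```text
time: 14.5
tool_pos: [0.6089, 0.1043, 0.218]
ee_rot: [3.142, -0.0, -0.07]
wrist_force: [-0.0, 0.6, -2.6]
width: 0.0136
```

send_rows(rows=[0,0,1,0,0,0,0,0,0,0.5,0,0,0,0,0,0,0,0,0,0,0,0,0,0,0,0,0,0,0,0,0,0,0,0,0,0,0,0,0,0,0,0,0,0,0,0,0,0,0,0,0,0,0,0,0,0])

```text
time: 15.5
tool_pos: [0.6089, 0.1042, 0.2195]
ee_rot: [-3.142, -0.0, -0.07]
wrist_force: [-0.3, -1.0, -2.8]
width: 0.0136
```

send_rows(rows=[0,0,1,0,0,0,0,0,0,0.5,0,0,0,0,0,0,0,0,0,0,0,0,0,0,0,0,0,0,0,0,0,0,0,0,0,0,0,0,0,0,0,0,0,0,0,0,0,0,0,0,0,0,0,0,0,0])

```text
time: 16.5
tool_pos: [0.6089, 0.1042, 0.221]
ee_rot: [3.142, -0.0, -0.07]
wrist_force: [0.3, 0.2, -3.2]
width: 0.0138
```

send_rows(rows=[0,0,1,0,0,0,0,0,0,0.5,0,0,0,0,0,0,0,0,0,0,0,0,0,0,0,0,0,0,0,0,0,0,0,0,0,0,0,0,0,0,0,0,0,0,0,0,0,0,0,0,0,0,0,0,0,0])

```text
time: 17.5
tool_pos: [0.6088, 0.1042, 0.2225]
ee_rot: [3.142, -0.0, -0.07]
wrist_force: [-0.4, 0.1, -2.3]
width: 0.0135
```

send_rows(rows=[0,0,1,0,0,0,0,0,0,0.5,0,0,0,0,0,0,0,0,0,0,0,0,0,0,0,0,0,0,0,0,0,0,0,0,0,0,0,0,0,0,0,0,0,0,0,0,0,0,0,0,0,0,0,0,0,0])

```text
time: 18.5
tool_pos: [0.6088, 0.1042, 0.224]
ee_rot: [-3.142, -0.0, -0.07]
wrist_force: [-0.3, -0.6, -2.6]
width: 0.0138
```

send_rows(rows=[0,0,1,0,0,0,0,0,0,0.5,0,0,0,0,0,0,0,0,0,0,0,0,0,0,0,0,0,0,0,0,0,0,0,0,0,0,0,0,0,0,0,0,0,0,0,0,0,0,0,0,0,0,0,0,0,0])

```text
time: 19.5
tool_pos: [0.6089, 0.1042, 0.2255]
ee_rot: [3.142, -0.0, -0.07]
wrist_force: [-0.7, 0.5, -2.4]
width: 0.0136
```

Run:
```python
from h import *
o=get_obs()
s=snapshot("wrist");cv2.imwrite("pics/w3.png",cv2.resize(s["color"][110:290,230:450,::-1],None,fx=3.3,fy=3.3))
s=snapshot("scene");cv2.imwrite("pics/s3.png",cv2.resize(s["color"][160:250,250:340,::-1],None,fx=6.5,fy=6.5,interpolation=cv2.INTER_CUBIC))
```

```text
(no output)
```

View pics/s3.png

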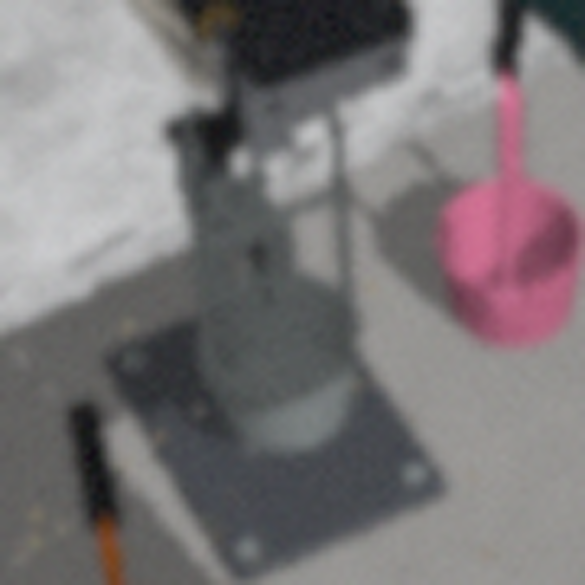

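View pics/w3.png

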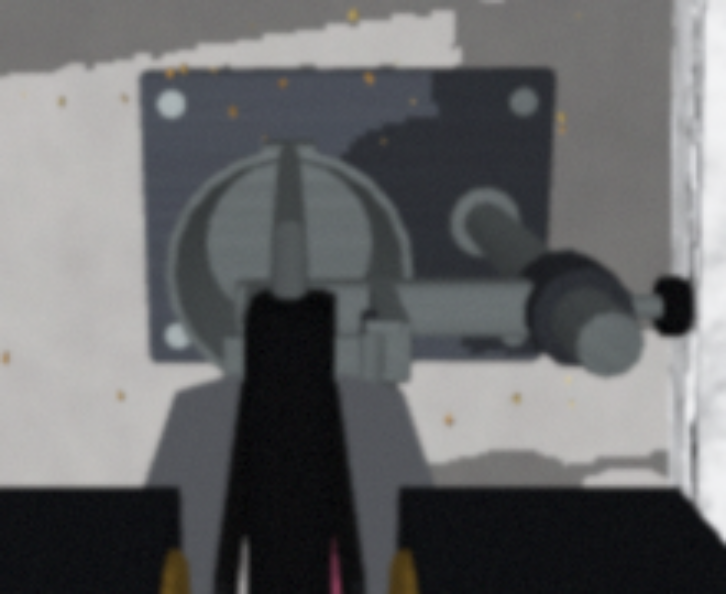

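The wrist and scene pictures show the pail hanging straight under the grip. The bar is still inside the hook and there is no contact yet after 25 mm of lift. I'll continue in 1 mm steps.

send_rows(rows=[0,0,0.5,0,0,0,0,0,0,0.5,0,0,0,0,0,0,0,0,0,0,0,0,0,0,0,0,0,0,0,0,0,0,0,0,0,0,0,0,0,0,0,0,0,0,0,0,0,0,0,0,0,0,0,0,0,0])

```text
time: 20.6
tool_pos: [0.6088, 0.1042, 0.2265]
ee_rot: [3.142, -0.0, -0.07]
wrist_force: [-0.7, 0.3, -2.6]
width: 0.0139
```

send_rows(rows=[0,0,0.5,0,0,0,0,0,0,0.5,0,0,0,0,0,0,0,0,0,0,0,0,0,0,0,0,0,0,0,0,0,0,0,0,0,0,0,0,0,0,0,0,0,0,0,0,0,0,0,0,0,0,0,0,0,0])

```text
time: 21.6
tool_pos: [0.6088, 0.1042, 0.2275]
ee_rot: [-3.142, -0.0, -0.07]
wrist_force: [-0.2, -0.2, -2.8]
width: 0.0135
```

send_rows(rows=[0,0,0.5,0,0,0,0,0,0,0.5,0,0,0,0,0,0,0,0,0,0,0,0,0,0,0,0,0,0,0,0,0,0,0,0,0,0,0,0,0,0,0,0,0,0,0,0,0,0,0,0,0,0,0,0,0,0])

```text
time: 22.6
tool_pos: [0.6088, 0.1042, 0.2282]
ee_rot: [3.142, 0.0, -0.07]
wrist_force: [0.1, -0.4, -5.9]
width: 0.0141
```

```bash
python3 st.py
```

```text
time 22.6
tool_pos [0.6088 0.1042 0.2282]
ee_rot [ 3.1415e+00  4.0000e-04 -6.9700e-02]
wrist_force [ 0.1203 -0.4154 -5.8921]
wrist_torque [-0.0097 -0.2016  0.0497]
width 0.0141
```

send_rows(rows=[0,0,1,0,0,0,0,0,0,1,0,0,0,0,0,0,1,0,0,0,0,0,0,1,0,0,0,0,0,0,0,0,0,0,0,0,0,0,0,0,0,0,0,0,0,0,0,0,0,0,0,0,0,0,0,0])

```text
time: 23.6
tool_pos: [0.6088, 0.1042, 0.2324]
ee_rot: [3.142, 0.0, -0.07]
wrist_force: [1.7, -0.5, -7.9]
width: 0.0137
```

send_rows(rows=[-1,0.1,0,0,0,0,0,0,0,1,0,0,0,0,0,0,0.5,0,0,0,0,0,0,0,0,0,0,0,0,0,0,0,0,0,0,0,0,0,0,0,0,0,0,0,0,0,0,0,0,0,0,0,0,0,0,0])

```text
time: 24.6
tool_pos: [0.6078, 0.1043, 0.234]
ee_rot: [3.142, -0.0, -0.07]
wrist_force: [0.1, -0.1, -8.5]
width: 0.0141
```

```bash
python3 st.py
```

```text
time 24.6
tool_pos [0.6078 0.1043 0.234 ]
ee_rot [ 3.1416e+00 -1.0000e-04 -6.9700e-02]
wrist_force [ 0.0732 -0.1175 -8.5458]
wrist_torque [-0.1051 -0.3249  0.039 ]
width 0.0141
```

send_rows(rows=[0,0,0.5,0,0,0,0,0,0,0.5,0,0,0,0,0,0,0,0,0,0,0,0,0,0,0,0,0,0,0,0,0,0,0,0,0,0,0,0,0,0,0,0,0,0,0,0,0,0,0,0,0,0,0,0,0,0])

```text
time: 25.6
tool_pos: [0.6078, 0.1043, 0.235]
ee_rot: [3.142, 0.0, -0.07]
wrist_force: [0.5, -0.4, -8.3]
width: 0.0139
```

send_rows(rows=[-0.5,0,0,0,0,0,0,-0.5,0.1,0,0,0,0,0,-0.5,0,0,0,0,0,0,-0.5,0,0,0,0,0,0,0,0,0,0,0,0,0,0,0,0,0,0,0,0,0,0,0,0,0,0,0,0,0,0,0,0,0,0])

```text
time: 26.6
tool_pos: [0.6058, 0.1045, 0.235]
ee_rot: [-3.142, 0.0, -0.07]
wrist_force: [0.7, 0.4, -7.2]
width: 0.014
```

```bash
python3 st.py
```

```text
time 26.6
tool_pos [0.6058 0.1045 0.235 ]
ee_rot [-3.1415e+00  1.0000e-04 -6.9700e-02]
wrist_force [ 0.7191  0.3815 -7.2359]
wrist_torque [-0.0062 -0.1673  0.0367]
width 0.014
```

send_rows(rows=[-0.5,0,0,0,0,0,0,-0.5,0.1,0,0,0,0,0,-0.5,0,0,0,0,0,0,-0.5,0,0,0,0,0,0,-0.5,0,0,0,0,0,0,-0.5,0.1,0,0,0,0,0,0,0,0,0,0,0,0,0,0,0,0,0,0,0])

```text
time: 27.6
tool_pos: [0.6028, 0.1046, 0.2351]
ee_rot: [3.142, 0.0, -0.07]
wrist_force: [0.4, -0.8, -6.7]
width: 0.0138
```

send_rows(rows=[-1,0.1,0,0,0,0,0,-1,0,0,0,0,0,0,-1,0.1,0,0,0,0,0,-1,0.1,0,0,0,0,0,-1,0,0,0,0,0,0,0,0,0,0,0,0,0,0,0,0,0,0,0,0,0,0,0,0,0,0,0])

```text
time: 28.6
tool_pos: [0.5977, 0.105, 0.235]
ee_rot: [-3.142, 0.0, -0.07]
wrist_force: [0.6, -0.0, -5.7]
width: 0.0136
```

send_rows(rows=[-1,0.1,0,0,0,0,0,-1,0,0,0,0,0,0,-1,0.1,0,0,0,0,0,-1,0.1,0,0,0,0,0,-1,0,0,0,0,0,0,-1,0.1,0,0,0,0,0,-1,0.1,0,0,0,0,0,0,0,0,0,0,0,0])

```text
time: 29.6
tool_pos: [0.591, 0.1054, 0.2355]
ee_rot: [-3.141, -0.001, -0.07]
wrist_force: [-1.3, 0.1, -3.5]
width: 0.0137
```

The bar is out: the vertical force is back to the pail's weight alone. Next I draw it clear to the front and measure the board.

send_rows(rows=[-6,0.4,0,0,0,0,0,-10,0.7,0,0,0,0,0,-12,0.8,2,0,0,0,0,-14,1,4,0,0,0,0,-14,1,4,0,0,0,0,-14,0,4,0,0,0,0,-10,0,2,0,0,0,0,0,0,0,0,0,0,0])

```text
time: 30.6
tool_pos: [0.5104, 0.1094, 0.2517]
ee_rot: [-3.141, -0.001, -0.07]
wrist_force: [0.4, -0.1, -2.8]
width: 0.0137
```

```bash
python3 - <<'E'
from h import *
s=snapshot("top");c=cam("top",s);im=s["color"];cv2.imwrite("pics/t4.png",cv2.resize(im[130:300,220:460,::-1],None,fx=3.3,fy=3.3,interpolation=cv2.INTER_CUBIC))
hsv=cv2.cvtColor(im,cv2.COLOR_RGB2HSV)
print(hsv[220,400],im[220,400],im[195,410])
m=((abs(hsv[:,:,0].astype(int)-hsv[220,400,0])<8)&(hsv[:,:,1]>40)).astype(np.uint8);k=np.zeros_like(m);k[170:265,350:450]=1;m*=k
n,l,st,ce=cv2.connectedComponentsWithStats(m);i=1+np.argmax(st[1:,4]);print(st[i],ce[i])
r=cv2.minAreaRect(np.argwhere(l==i)[:,::-1].astype(np.float32));print(r)
B=[onz(c,p,.009) for p in cv2.boxPoints(r)];print(np.round(B,4),np.mean(B,0));print(onz(c,ce[i],.009))
print([np.linalg.norm(B[j]-B[j-1]).round(4) for j in range(4)])
s2=snapshot("scene");cv2.imwrite("pics/s4.png",s2["color"][:,:,::-1])
c2=cam("scene",s2);print("bottle xy",onz(c,(377,163),.1))
E
python3 st.py
```

```text
[ 20  67 163] [163 149 120] [162 149 119]
[ 372  189   58   59 3222] [400.74425822 217.71539417]
((400.7883605957031, 217.71438598632812), (57.36807632446289, 56.59082794189453), 2.12109637260437)
[[ 0.4338 -0.1871  0.009 ]
 [ 0.6432 -0.1917  0.009 ]
 [ 0.6406 -0.4043  0.009 ]
 [ 0.4318 -0.3971  0.009 ]] [ 0.53734507 -0.29507867  0.009     ]
[ 0.53670271 -0.2950491   0.009     ]
[np.float64(0.2101), np.float64(0.2095), np.float64(0.2126), np.float64(0.2089)]
bottle xy [ 0.72279702 -0.19132414  0.1       ]
time 30.7
tool_pos [0.511  0.1093 0.251 ]
ee_rot [ 3.1416e+00 -5.0000e-04 -6.9800e-02]
wrist_force [ 0.6913 -1.2767 -2.5789]
wrist_torque [ 0.0002 -0.0989 -0.0205]
width 0.0142
```

View pics/t4.png

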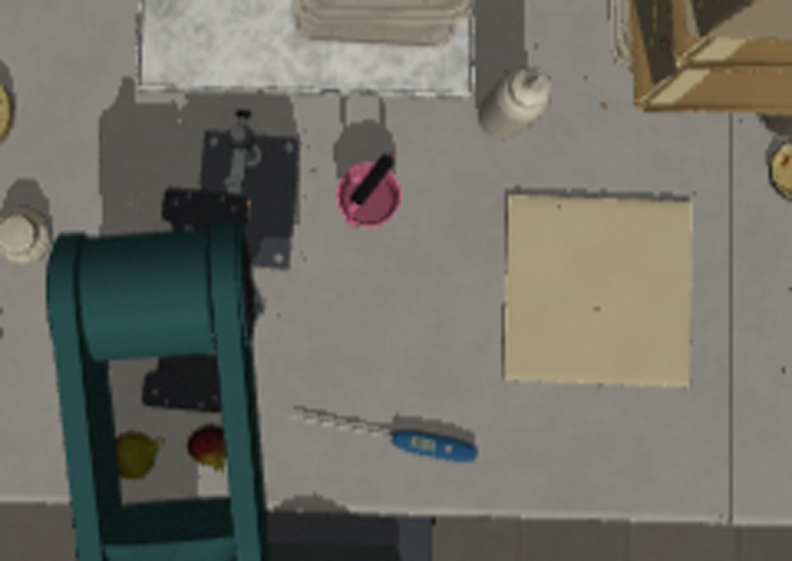

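View pics/s4.png

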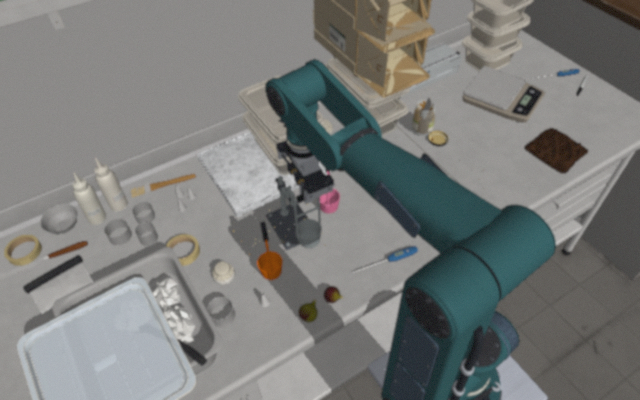

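The pail hangs free in front of the stand and the stand is clear. The board's centre is (0.537, -0.295), with its edges measuring 209–213 mm. I'll carry it over.

send_rows(rows=[0,-15,10,0,0,0,0,0,-40,10,0,0,0,0,0,-60,5,0,0,0,0,0,-60,0,0,0,0,0,3,-60,0,0,0,0,0,7,-60,0,0,0,0,0,7,-50,0,0,0,0,0,5,-30,0,0,0,0,0])

```text
time: 31.7
tool_pos: [0.5323, -0.2698, 0.2758]
ee_rot: [3.141, 0.001, -0.073]
wrist_force: [-0.1, 0.1, -2.2]
width: 0.0135
```

send_rows(rows=[4,-18,0,0,0,0,0,0,-10,-5,0,0,0,0,0,0,-15,0,0,0,0,0,0,-15,0,0,0,0,0,0,-10,0,0,0,0,0,0,0,0,0,0,0,0,0,0,0,0,0,0,0,0,0,0,0,0,0])

```text
time: 32.7
tool_pos: [0.5372, -0.2938, 0.2319]
ee_rot: [3.141, -0.002, -0.07]
wrist_force: [0.1, -0.2, -3.1]
width: 0.0139
```

```bash
python3 st.py
python3 - <<'E'
from h import *
o=get_obs()
s=snapshot("wrist");cv2.imwrite("pics/w5.png",s["color"][:,:,::-1])
c=cam("wrist",s,o)
for p in [(.434,-.19),(.643,-.19),(.64,-.40),(.432,-.40),(.537,-.295)]: print(p,proj(c,[*p,.009]).round(1))
s=snapshot("scene");cv2.imwrite("pics/s5.png",s["color"][:,:,::-1])
E
```

```text
time 32.7
tool_pos [ 0.5372 -0.2938  0.2319]
ee_rot [ 3.1407e+00 -1.5000e-03 -6.9600e-02]
wrist_force [ 0.0983 -0.178  -3.1118]
wrist_torque [-0.0654 -0.0823  0.0242]
width 0.0139
(0.434, -0.19) [222.7  92.6]
(0.643, -0.19) [402.5  79.7]
(0.64, -0.4) [401.5 249.6]
(0.432, -0.4) [242.8 259.9]
(0.537, -0.295) [317.1 175.6]
```

View pics/w5.png

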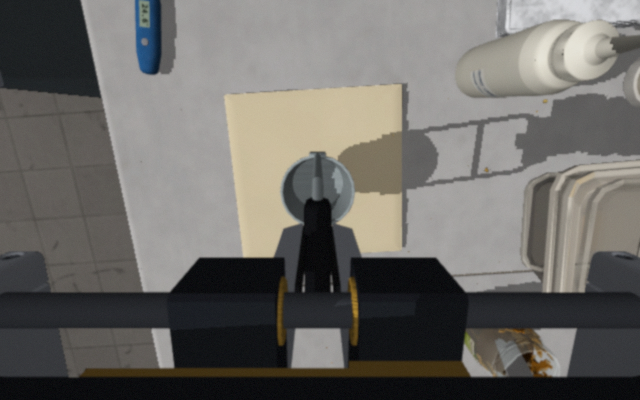

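View pics/s5.png

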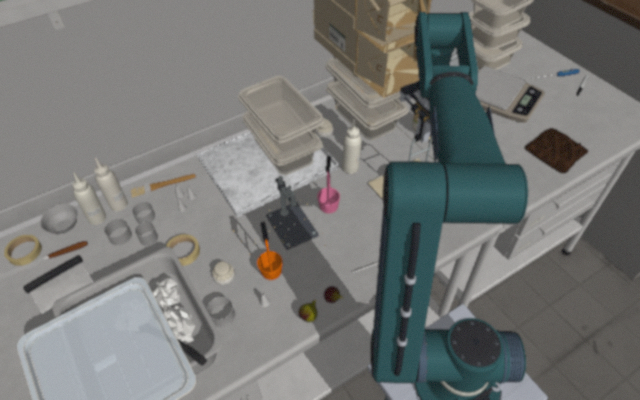

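The wrist view agrees with the board centre to about 1–2 mm, and the pail hangs over the middle. It needs to go down about 46 mm, and I'll feel for contact at the end.

send_rows(rows=[0,-0.5,-10,0,0,0,0,0,0,-12,0,0,0,0,0,0,-10,0,0,0,0,0,0,-6,0,0,0,0,0,0,-3,0,0,0,0,0,0,-2,0,0,0,0,0,0,0,0,0,0,0,0,0,0,0,0,0,0])

```text
time: 33.8
tool_pos: [0.537, -0.2943, 0.1885]
ee_rot: [3.141, -0.001, -0.07]
wrist_force: [0.2, 0.1, -2.5]
width: 0.0137
```

send_rows(rows=[0,0,-0.5,0,0,0,0,0,0,-0.5,0,0,0,0,0,0,-0.5,0,0,0,0,0,0,0,0,0,0,0,0,0,0,0,0,0,0,0,0,0,0,0,0,0,0,0,0,0,0,0,0,0,0,0,0,0,0,0])

```text
time: 34.8
tool_pos: [0.5369, -0.2942, 0.1865]
ee_rot: [3.142, -0.0, -0.07]
wrist_force: [0.8, 0.5, -2.2]
width: 0.0138
```

send_rows(rows=[0,0,-0.4,0,0,0,0,0,0,-0.4,0,0,0,0,0,0,0,0,0,0,0,0,0,0,0,0,0,0,0,0,0,0,0,0,0,0,0,0,0,0,0,0,0,0,0,0,0,0,0,0,0,0,0,0,0,0])

```text
time: 35.8
tool_pos: [0.537, -0.2942, 0.1862]
ee_rot: [3.141, -0.001, -0.07]
wrist_force: [0.3, 0.0, 1.7]
width: 0.0137
```

send_rows(rows=[0,0,0,0,0,0,0.2,0,0,0,0,0,0,0.25,0,0,0,0,0,0,0.35,0,0,0,0,0,0,0.4,0,0,0,0,0,0,0.4,0,0,0,0,0,0,0.4,0,0,0,0,0,0,0.4,0,0,0,0,0,0,0.4])

```text
time: 36.8
tool_pos: [0.5369, -0.2941, 0.1857]
ee_rot: [3.142, -0.0, -0.07]
wrist_force: [0.0, -0.1, 1.0]
width: 0.038
```

send_rows(rows=[0,0,5,0,0,0,0.4,0,0,10,0,0,0,0.4,0,0,20,0,0,0,0.4,0,0,20,0,0,0,0.4,0,0,20,0,0,0,0.4,0,0,20,0,0,0,0.4,0,0,10,0,0,0,0.4,0,0,0,0,0,0,0.4])

```text
time: 37.8
tool_pos: [0.5372, -0.2944, 0.292]
ee_rot: [3.14, -0.002, -0.07]
wrist_force: [0.1, 0.8, -0.4]
width: 0.0378
```

send_rows(rows=[-20,0,15,0,0,0,0.4,-30,0,15,0,0,0,0.4,-40,0,10,0,0,0,0.4,-40,0,0,0,0,0,0.4,-40,0,0,0,0,0,0.4,-40,0,0,0,0,0,0.4,0,0,0,0,0,0,0.4,0,0,0,0,0,0,0.4])

```text
time: 38.8
tool_pos: [0.3266, -0.294, 0.3309]
ee_rot: [3.141, -0.001, -0.07]
wrist_force: [-0.5, 0.6, -0.6]
width: 0.0377
```

```bash
python3 st.py
python3 - <<'E'
from h import *
o=get_obs()
s=snapshot("wrist");cv2.imwrite("pics/w6.png",s["color"][:,:,::-1]);c=cam("wrist",s,o);print(proj(c,[.537,-.295,.009]))
s=snapshot("top");cv2.imwrite("pics/t6.png",cv2.resize(s["color"][130:300,220:460,::-1],None,fx=3.3,fy=3.3,interpolation=cv2.INTER_CUBIC))
c=cam("top",s);print("expected in crop: base,grip",(proj(c,[.537,-.295,.009])-[220,130])*3.3,(proj(c,[.537,-.295,.211])-[220,130])*3.3)
E
```

```text
time 38.8
tool_pos [ 0.3266 -0.294   0.3309]
ee_rot [ 3.1414e+00 -7.0000e-04 -7.0300e-02]
wrist_force [-0.4999  0.5839 -0.5573]
wrist_torque [-0.0006 -0.09    0.0059]
width 0.0377
[455.78389054 155.08934332]
expected in crop: base,grip [596.4143728  289.19416209] [642.02550039 284.24358503]
```

View pics/t6.png

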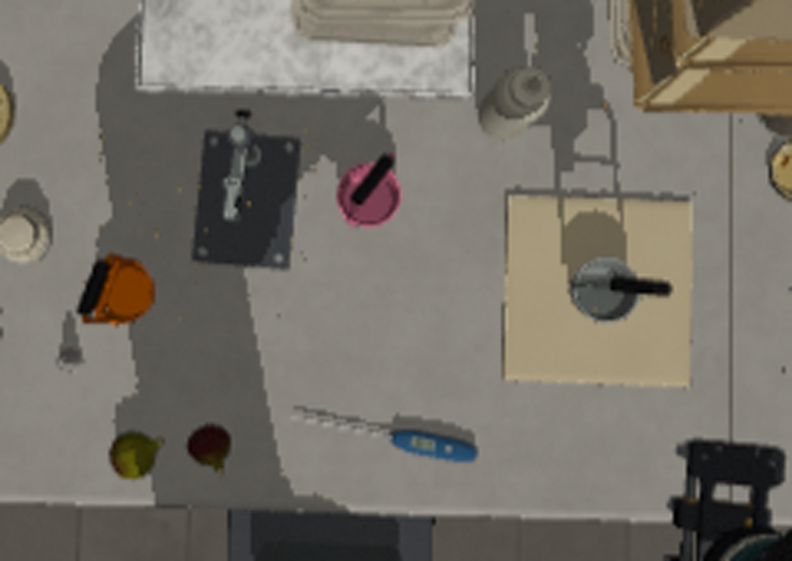

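View pics/w6.png

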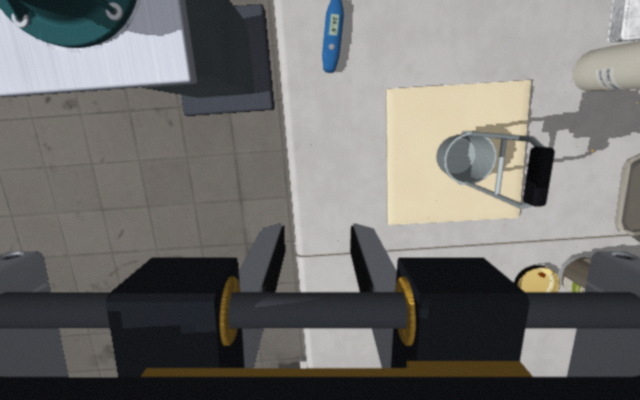

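The top view shows the pail upright on the board, with its grip at crop (640,287) against an expected (642,284), so it is within about 3 mm of the middle. The stand, the look-alikes, the bottle, timer and nozzle haven't moved. I'll hand it in.

```bash
python3 -c "
from bench import *
print(close_job())"
```

```text
the job is handed in; nothing more can be done
None
```

The steel pail is off the hook and standing upright in the middle of the cake board. I let go, backed the gripper away and handed the job in at about 39 s.

- **Unhooking:** I lifted in small steps until the bar met the keeper, about 27 mm above rest. I pressed the keeper up about 7 mm with roughly 6 N, then drew the pail out along the stand's -x. I felt nothing catch on the nose.
- **Setting down:** The pail touched the board lightly; the wrist read about 1.7 N of upward push.
- **Last checks:** In the top view the grip was within about 3 mm of where a pail upright at the board's centre should show. The wrist view also showed it upright. The gripper was open and touching nothing, and the wrist force read about zero.
- **Surroundings:** The stand, board, look-alike pails, squeeze bottle, timer and nozzle looked unmoved by eye. I did not measure them again.
- **Disagreements:** None of the checks failed. Board edges measured 209–213 mm against the true 208 mm, a small outline error that hardly affects the centre.

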